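Shut the incubator hatch against its seal and bolt it

TASK

Get the bench incubator ready to run: swing its hatch shut, lean on it until the rubber seal has given just enough for the bolt to find its keeper, by feel, and slide the bolt fully home. Then fold the bolt's handle down into its notch so that the bolt cannot creep back, and let go. Do not ram the bolt against the keeper, do not slam or crush the hatch onto its rim, and leave the glassware and the timer standing round it where they are.

Things in the scene. Friction and masses are not known exactly. Their poses are not given: they have to be found in the camera images.
- incubator: White bench incubator, 240 (x) x 360 (y) x 132 mm high, fixed. Origin: centre of its underside; x from its front (facing the robot) to its back, y to its left, z up. Right third (y -180 to -52 mm): control housing with a fixed deck at z = 132 mm. Left two thirds: chamber under the hatch. Front face at x = -120 mm, nothing in front of it. Hinge axis of the hatch along y at x = +105, z = 126 mm.
- hatch (a joint): Angle of the white hatch with a clear window (rad): 0 = down hard on its rim, grows as its front edge rises; starts open. Hatch 12 mm thick, y -47 to +180 mm. Spring-balanced with a friction hinge: it stays where left and moves with 1 to 3 N at the front edge. Left on its uncompressed seal it stands at about 0.063; the bolt is then too high for the keeper.
- seal: Thick black rubber bulb seal under the hatch's front rail, 13 mm proud of the rim, origin at the middle of its top. It gives about 1.4 N per mm: pushing the hatch down at the bolt takes 4 to 17 N, depending on how high the keeper's staple is set, until the bolt is level with it; about 19 N brings the hatch down on the rigid rim.
- hatch_edge (a point): Point on the bare upper face of the hatch's front rail, left of the bolt, a good place to push the hatch shut: at the incubator's y = +105 mm, 209 mm from the hinge axis, 16 mm behind the hatch's front edge, 6 mm off the plane through the hinge axis. The rail is 42 mm wide.
- bolt (a joint): Travel of the steel bolt (m): 0 = drawn back (start 0 to 0.003), 0.030 = fully home, at its end stop; slides towards the incubator's right (-y) with 1.5 N of rubbing. It lies on the hatch's front rail along y, 12 mm thick, its axis 17 mm behind the hatch's front edge and 10 mm above its upper face. Its guides stand 22.5 mm above that face.
- bolt_tip (a point): Centre of the flat tip of the bolt. It clears the keeper when drawn back, meets it after about 7 mm of travel and passes out of its far side after 23 mm.
- keeper: Steel bracket screwed on the deck in line with the bolt, origin: centre of its foot. A staple, 16 mm long along the bolt, is clamped in its slots at a height that differs each time by several mm and is not measured: it must be felt. Opening 14 mm high, 17 mm wide: the 12 mm bolt enters only within 0.9 mm of level, else it stops on the staple's face. Keep the force on it below 20 N.
- bolt_handle (a joint): Angle of the bolt's handle about the bolt's axis (rad): 0 = square up from the hatch (start), grows to 1.5 as it folds to the front (incubator's -x), the knob then hanging in front of the incubator's front face. A rail along the guide stops it at about 0.5 unless the bolt is over 26 mm along; there it drops into a notch. It stays where left and folds with about 1 N at the knob.
- knob (a point): Centre of the black round knob at the end of the handle: 16 mm in diameter, 17 mm long along the handle, 34 mm from the bolt's axis, on an 8 mm stem. It can be pinched across the bolt's direction of travel or pushed; the bolt and the hatch can be pressed through it.
- rim: Rigid rim of the chamber under the hatch's front rail; origin at the middle of its top. The hatch must not be slammed or crushed onto it (keep below 20 N beyond what the seal takes).
- timer: Small white lab timer with a display, 50 x 62 x 19 mm, lying on the incubator's deck; origin under its centre. Leave alone.
- amber_bottle: Small amber bottle with a white cap, 48 x 47 x 105 mm, standing to the right of the incubator; origin under its centre. Leave alone.
- beaker: Glass beaker 53 x 56 x 68 mm, standing to the right of the incubator; origin under its centre. Leave alone.
- flask: Conical glass flask 113 mm wide, 166 mm high, standing to the left of the incubator; origin under its centre. Leave alone.

How it is judged:
By the outcome, as a careful person would: the job done as asked, in the order asked, and still so for the second after the job is handed in, with the robot touching nothing.
It also fails if it takes over 72 s, if anything falls off the work surface, if the arm or the gripper's body presses on something with over 40 N, if the wrist force passes 120 N, or if a joint passes its speed limit or range.

ROBOT

A 6-joint arm with a two-finger parallel gripper is mounted at the origin on a cart in front of the work surface, level with it; the furniture and walls round the work are solid. World frame = base frame: x ahead of the robot, y to its left, z up, the work surface at z = 0. Lengths are in m, angles in degrees, forces in N, time in s.
With the tool pointing down it reaches from about 0.3 to 0.75 m from the base axis. Payload 8.5 kg.
Tool frame: the origin (TCP) lies at the very end of the fingers, on their centre line; the grasp point (between the pads) lies env.pinch_z behind it (env.pinch_z is the distance from the TCP to the grasp point, in m); z points along the fingers, y is the line along which they close (so a half turn about z gives the same grasp; the last joint's range is limited). The gripper opens to 85 mm and grips with 20 to 120 N. Pads are 22 mm wide; open, the fingers measure 114 mm over their backs; the gripper's body (76 mm by 85 mm) begins 54 mm behind the grasp point. The pads swing forward as they close: fully open they stand 13 mm farther back than shut.
Start: joints at [55.502, 21.807, 74.336, -0, 83.858, -12.336], TCP at [0.207, 0.509, 0.231] pointing down, gripper open.
Joint ranges: [-178.18, 178.18], [-50.72, 133.34], [12.68, 142.11], [-81.47, 261.47], [9.98, 163.14], [-165.26, 165.26]. Speed limits (degrees/s): [136.94, 136.94, 180, 180, 180, 180].

INTERFACE

Orientations are given as a 3x3 rotation matrix whose columns are the frame's x, y, z axes.
In Python, from rig import telemetry, get_image, env gives the robot as it stands. The module is installed in compiled form; this text tells all that it offers.
- The arm moves only by the tool apply_moves, never from a script. Its argument "series" is a list of rows, each a list of 7 numbers: the shift along the tool's x, y, z in mm, then the turn, a rotation vector about the tool's x, y, z in degrees, then the opening, from 0 (shut) to 1 (fully open). A call has 1 to 12 rows; each row shifts and turns the commanded pose from where the row before left it, along the tool's axes as they then stand; what a row does not reach is not made up. A row lasts 1/8 s, in which the tool goes at most 62.5 mm and 10.7 degrees, less where a joint would pass 70% of its speed; a pose out of reach is approached as far as the arm can. A call with a gripper value outside its range is refused whole. The fingers move at their own pace and stop on an object; "grip_force" is the grip in N (left out, the last holds). Time passes only in rows, so rows that do not move let the fingers close. It gives the time, the measured TCP pose, the force, the opening and the grip force at its end, in the units of the state.
- telemetry.observe(): the state, without advancing time (a new reading comes with each control period).
- get_image(name): name is "scene" or "top" or "wrist"; returns a dict with "frame" (400x640x3 uint8, red, green, blue), "z_map" (400x640 float32, m along the optical axis (not along the pixel's ray), 0 where there is no reading), "vertical_fov" (degrees; the focal length in pixels is half the picture's height over the tangent of half this angle, whatever the lens; pixels are square), "cx", "cy" (the principal point, pixels), "eye" and "attitude" of the camera in the world; the wrist camera has in their place "mount" (4x4, takes a point from camera to tool coordinates, whose origin is the TCP and whose axes are the flange's). Camera axes: x right, y up, looking along -z (the intrinsics and any distortion apply to the point x, -y, -z); pixel columns grow to the right and rows downward; lengths in m; the calibration is good to about 2 mm. A picture is of the moment at which its call begins: read the wrist's pose just before it.
- env.close_job(): hands the job in; it is judged then, once.
The state is a dict: "time_s": time; "q": joint angles; "qvel": joint speeds; "joint_efforts": joint torques, N m; "position": TCP position; "tool_rot": TCP orientation; "ft_force": force on the tool from outside, world axes, zero at the start; "wrist_torque": the same for the moment, N m; "grip_width": finger opening in m; "gripper_force": force on a finger pad.
Only numpy, scipy, OpenCV 4.12 (cv2) and the standard library are available. Lean on these libraries where they do the work, as an engineer would, in place of code of your own. Each camera call takes 0.05 s, during which the arm holds its last target. There are 200 camera calls.

## Working session

There is one attempt and no reset: what is moved stays moved. The work goes in short steps, Python scripts to look and compute and a tool call to move; the robot and the scene stay as the last step left them, time stands still between calls to the robot, and variables do not carry over. Pictures are saved under pics/ and viewed, at most 10 in all, crops included, and the job is handed in when it is done.

Besides the shell and the picture viewer there is one more tool, called after ">>>" as name([rows], argument=value, ...), one row to a line, values as JSON. apply_moves: Moves the arm, as the interface text tells. Its arguments: {"type":"object","properties":{"series":{"type":"array"},"grip_force":{"type":"number"}},"required":["series"]}

```bash
mkdir -p pics; cat > h.py <<'E'
import numpy as np, cv2
from rig import telemetry, get_image, env
def K(im):
    f=200/np.tan(np.radians(im["vertical_fov"])/2); return f,im["cx"],im["cy"]
def cloud(im,T=None):
    f,cx,cy=K(im); z=im["z_map"]; v,u=np.mgrid[:400,:640]
    P=np.stack([(u-cx)/f*z,-(v-cy)/f*z,-z],-1)
    if T is None: return P@np.array(im["attitude"]).T+np.array(im["eye"])
    P=P@T[:3,:3].T+T[:3,3]; return P
E
python3 - <<'E'
from h import *
s=telemetry.observe(); print(s, env.pinch_z)
for n in("scene","top"):
    im=get_image(n); print(n,{k:v for k,v in im.items() if k not in("frame","z_map")})
    cv2.imwrite(f"pics/{n}0.png",im["frame"][:,:,::-1]); np.save(f"{n}0.npy",cloud(im)); np.save(f"{n}0f.npy",im["frame"])
E
```

```text
{'time_s': 0.0, 'q': array([ 5.55022088e+01,  2.18412624e+01,  7.43844778e+01, -5.00858893e-04,
        8.38583775e+01, -1.23343248e+01]), 'qvel': array([-0.05774253,  0.02623742,  0.06197192, -0.07489653, -0.0630852 ,
       -0.1447089 ]), 'joint_efforts': array([ 2.40371068e-03, -4.48463380e+01, -2.31281787e+01, -6.47265188e-05,
        4.74908113e-03, -2.42067290e-05]), 'position': array([0.20730974, 0.50911842, 0.23071085]), 'tool_rot': array([[-9.26111549e-01,  3.77248881e-01, -8.24348127e-04],
       [ 3.77249659e-01,  9.26110803e-01, -1.21487882e-03],
       [ 3.05126030e-04, -1.43609836e-03, -9.99998922e-01]]), 'ft_force': array([ 0.06589797, -0.19366612, -0.16844385]), 'wrist_torque': array([ 0.02614252,  0.01559934, -0.04461872]), 'gripper_force': 0.0, 'grip_width': 0.08536220478598192} 0.0187
scene {'vertical_fov': 54.97671470534514, 'cx': 325.3097612728165, 'cy': 192.04383682717648, 'eye': array([-0.06770004, -0.59226073,  0.86108711]), 'attitude': array([[ 0.62184021,  0.51966618, -0.5858855 ],
       [-0.78293624,  0.39528366, -0.4803766 ],
       [-0.0180445 ,  0.75742847,  0.65266876]])}
top {'vertical_fov': 48.48663173229592, 'cx': 313.8046134879353, 'cy': 196.61234753367222, 'eye': array([ 0.31058666, -0.07118844,  1.39678243]), 'attitude': array([[ 0.0139765 ,  0.97732276, -0.21129333],
       [-0.99990156,  0.01392266, -0.00174253],
       [ 0.00123875,  0.21129689,  0.97742114]])}
```

View pics/scene0.png

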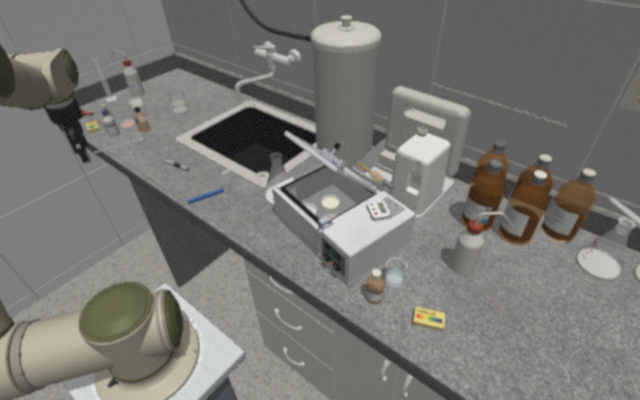

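View pics/top0.png

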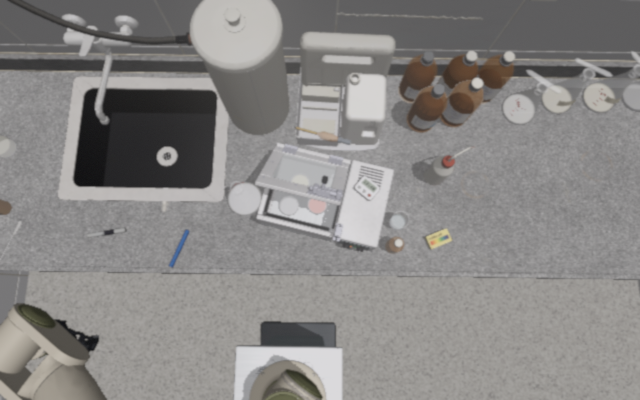

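The scene view shows the incubator around (345,215) with its hatch open, the timer at (378,208), the bottle at (375,285) and the beaker at (395,272). In the top view the deck is about (337–392, 162–246), and the keeper is near (340,232).

```bash
python3 - <<'E'
from h import *
for n,(a,b,c,d) in {"top":(130,260,220,420),"scene":(120,310,250,430)}.items():
    P=np.load(f"{n}0.npy"); F=np.load(f"{n}0f.npy")
    m=(abs(P[...,2]-.132)<.008); sub=np.zeros_like(m); sub[a:b,c:d]=1; m&=sub
    m&=(F.min(-1)>150)
    k,l,st,_=cv2.connectedComponentsWithStats(m.astype(np.uint8)); i=1+np.argmax(st[1:,4]); m=l==i
    Q=P[m]; r=cv2.minAreaRect(Q[:,:2].astype(np.float32)*1000); print(n,m.sum(),r,cv2.boxPoints(r),np.median(Q[:,2]))
F=np.load("top0f.npy")[130:260,220:420]; S=np.load("scene0f.npy")[120:310,250:430]
A=cv2.resize(F,(800,520),interpolation=3); cv2.imwrite("pics/top_c.png",A[:,:,::-1])
cv2.imwrite("pics/scene_c.png",cv2.resize(S,(568,600),interpolation=3)[:,:,::-1])
E
```

```text
top 3050 ((566.5626220703125, -213.92637634277344), (128.10302734375, 247.96829223632812), 76.54689025878906) [[ 431.07898 -247.3755 ]
 [ 672.24316 -305.06522]
 [ 702.04626 -180.47725]
 [ 460.88208 -122.78754]] 0.13152772612164543
scene 2622 ((563.1814575195312, -216.89215087890625), (128.42947387695312, 245.5747833251953), 76.0246353149414) [[ 428.52048 -249.55238]
 [ 666.8261  -308.85983]
 [ 697.8424  -184.23192]
 [ 459.5368  -124.92447]] 0.1308931265658873
```

View pics/top_c.png

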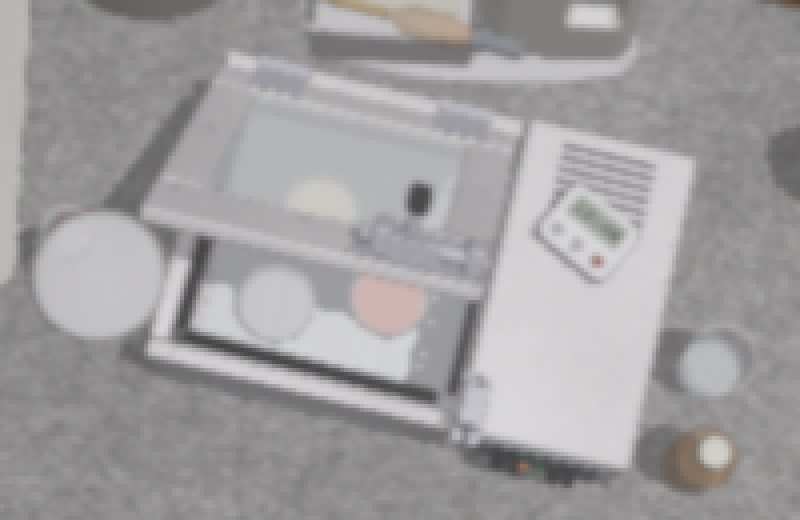

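View pics/scene_c.png

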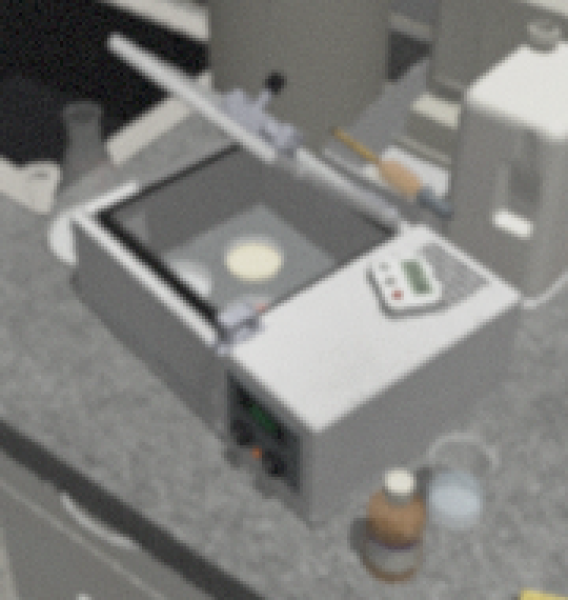

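The crops show the hatch raised with its knob at (418,198) in the top crop and (275,82) in the scene crop. The keeper is at (475,395) in the top crop. The flask is on the left, with the bottle and beaker on the right, clear of the front-left work area. Next I'll set the incubator frame and measure the hatch angle and knob.

```bash
cat >> h.py <<'E'
A=np.radians(-13.7); ex=np.array([np.cos(A),np.sin(A),0]); ey=np.array([-ex[1],ex[0],0])
R=np.stack([ex,ey,[0,0,1]],1); O=np.array([.565,-.2154,0])+.116*ey
def inc(P): return (np.asarray(P)-O)@R
def wor(p): return O+R@np.asarray(p)
E
python3 - <<'E'
from h import *
print("O",O)
for n in("top","scene"):
    F=np.load(n+"0f.npy"); q=inc(np.load(n+"0.npy"))
    x,y,z=np.moveaxis(q,-1,0)
    m=(x>-.12)&(x<.09)&(y>-.03)&(y<.17)&(z>.16)&(z<.4)
    k=m&(F.max(-1)<70); print(n,"knob",k.sum(),np.median(q[k],0)*1000)
    h=m&(F.min(-1)>120); 
    a=np.polyfit(x[h],z[h],1)
    for _ in range(4):
        r=z-np.polyval(a,x); h2=h&(abs(r)<.008); a=np.polyfit(x[h2],z[h2],1)
    print("hatch slope",-np.arctan(a[0]),"z at hinge",np.polyval(a,.105),h2.sum(), "x,y min/max",[np.percentile(v[h2],[1,99]) for v in(x,y,z)])
    f=(x>-.1)&(x<.15)&(y>.19)&(y<.34)&(z>.03)&(z<.2); print("flask",np.percentile(q[f],[2,50,98],axis=0)*1000)
E
```

```text
O [ 0.59247322 -0.1027003   0.        ]
top knob 0 [nan nan nan]
hatch slope 0.7924081311756606 z at hinge 0.13384745227008224 2323 x,y min/max [array([-0.05123482,  0.07835434]), array([-0.02775147,  0.16812487]), array([0.16177472, 0.29016641])]
flask [[-96.81061688 205.02353934  32.16109964]
 [-64.99473938 235.83636249  77.12395305]
 [-11.22582202 291.05037318 165.81717196]]
scene knob 27 [ -8.95680727   1.57114708 312.05857172]
hatch slope 0.7708967695910751 z at hinge 0.1343631940226191 315 x,y min/max [array([-0.05625395,  0.07271351]), array([-0.02895748,  0.16632853]), array([0.16316921, 0.28974032])]
flask [[-98.34000282 217.02514222  40.28646936]
 [-67.30582395 234.48155769 106.87811188]
 [-33.50242446 264.83161284 164.44320746]]
  return _methods._mean(a, axis=axis, dtype=dtype,
  ret = um.true_divide(
```

>>> apply_moves([
  [0,0,-20,0,0,10.19,0],
  [0,0,-20,0,0,10.19,0],
  [0,0,-20,0,0,10.19,0],
  [0,0,-20,0,0,10.19,0],
  [0,0,-20,0,0,10.19,0],
  [0,0,-20,0,0,10.19,0],
  [0,0,-20,0,0,10.19,0],
  [0,0,-20,0,0,10.19,0],
], grip_force=40)

```text
time_s: 1.1
position: [0.2074, 0.5093, 0.3916]
tool_rot: [[0.242, 0.97, -0.001], [0.97, -0.242, -0.001], [-0.001, -0.0, -1.0]]
ft_force: [0.3, -0.1, 0.2]
grip_width: 0.0001
gripper_force: 0.0
```

>>> apply_moves([
  [-36,44,0,0,0,0,0],
  [-36,44,0,0,0,0,0],
  [-36,44,0,0,0,0,0],
  [-36,44,0,0,0,0,0],
  [-36,44,0,0,0,0,0],
  [-36,44,0,0,0,0,0],
  [-36,44,0,0,0,0,0],
  [-36,44,0,0,0,0,0],
  [-36,44,0,0,0,0,0],
  [-36,44,0,0,0,0,0],
  [0,0,0,0,0,0,0],
])

```text
time_s: 2.48
position: [0.5515, 0.0525, 0.3893]
tool_rot: [[0.241, 0.971, -0.003], [0.971, -0.241, -0.0], [-0.001, -0.003, -1.0]]
ft_force: [0.2, -0.3, -0.4]
grip_width: 0.0002
gripper_force: 0.0
```

```bash
python3 - <<'E'
from h import *
s=telemetry.observe(); print(s["time_s"],inc(s["position"])*1000, np.round(s["tool_rot"].T@R,3),s["ft_force"])
im=get_image("wrist"); print({k:v for k,v in im.items() if k not in("frame","z_map")})
np.savez("w0.npz",F=im["frame"],P=cloud(im,np.array(im["mount"]))@s["tool_rot"].T+s["position"])
cv2.imwrite("pics/w0.png",im["frame"][:,:,::-1])
E
```

```text
2.475 [-76.59703418 141.07342294 389.34900963] [[ 0.004  1.    -0.001]
 [ 1.    -0.004 -0.003]
 [-0.003 -0.001 -1.   ]] [ 0.16431931 -0.2880458  -0.35117065]
{'vertical_fov': 59.730448196389965, 'cx': 313.6790434372675, 'cy': 197.44553027842815, 'mount': array([[ 5.96445666e-04,  9.55770470e-01,  2.94112993e-01,
         7.54619759e-02],
       [ 9.99999498e-01, -8.06888630e-04,  5.94176263e-04,
        -1.11887942e-04],
       [ 8.05212556e-04,  2.94112491e-01, -9.55770472e-01,
        -1.42224475e-01],
       [ 0.00000000e+00,  0.00000000e+00,  0.00000000e+00,
         1.00000000e+00]])}
```

View pics/w0.png

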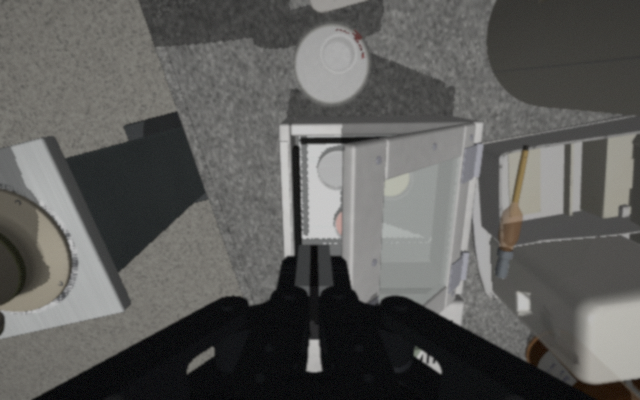

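The wrist view looks towards the incubator's left end: front-left corner at about (283,125), back-left at (480,123), the flask at (332,62) and the hatch rail at (365,220). I'll use the corners to check the frame.

```bash
python3 - <<'E'
from h import *
d=np.load("w0.npz"); q=inc(d["P"])*1000; F=d["F"]
m=(abs(q[...,2]-131)<8)&(F.min(-1)>110)
m[:, :250]=0; m[:,500:]=0
for v in range(150,250,20): 
    c=np.where(m[v,:345])[0]; print(v,c[[0,-1]] if len(c) else None, q[v,c[0]].round(1) if len(c) else "")
for u in range(300,480,30):
    c=np.where(m[:,u])[0]; print(u,c[0],q[c[0],u].round(1))
r=q[150:260:25,362]; print(r.round(1))
E
```

```text
150 None 
170 None 
190 None 
210 None 
230 None Traceback (most recent call last):
  File "<stdin>", line 8, in <module>
IndexError: index 0 is out of bounds for axis 0 with size 0
```

```bash
python3 - <<'E'
from h import *
d=np.load("w0.npz"); q=inc(d["P"])*1000; F=d["F"]
for v in (160,200,240): print([(u,*q[v,u].round(0),F[v,u].min()) for u in (270,278,281,284,287,290,294,366,380)])
for u in (320,400,450): print([(v,*q[v,u].round(0),F[v,u].min()) for v in (115,119,122,125,128,132)])
E
```

```text
[(270, np.float64(-146.0), np.float64(113.0), np.float64(-0.0), np.uint8(112)), (278, np.float64(-134.0), np.float64(113.0), np.float64(-1.0), np.uint8(103)), (281, np.float64(-117.0), np.float64(137.0), np.float64(120.0), np.uint8(180)), (284, np.float64(-113.0), np.float64(136.0), np.float64(119.0), np.uint8(198)), (287, np.float64(-110.0), np.float64(137.0), np.float64(120.0), np.uint8(186)), (290, np.float64(-106.0), np.float64(136.0), np.float64(118.0), np.uint8(137)), (294, np.float64(-101.0), np.float64(139.0), np.float64(133.0), np.uint8(24)), (366, np.float64(-39.0), np.float64(168.0), np.float64(280.0), np.uint8(136)), (380, np.float64(-27.0), np.float64(165.0), np.float64(269.0), np.uint8(120))]
[(270, np.float64(-148.0), np.float64(49.0), np.float64(1.0), np.uint8(105)), (278, np.float64(-136.0), np.float64(48.0), np.float64(-1.0), np.uint8(110)), (281, np.float64(-119.0), np.float64(85.0), np.float64(115.0), np.uint8(123)), (284, np.float64(-115.0), np.float64(86.0), np.float64(120.0), np.uint8(196)), (287, np.float64(-111.0), np.float64(87.0), np.float64(120.0), np.uint
[... 1726 characters left out ...]
), (125, np.float64(22.0), np.float64(177.0), np.float64(120.0), np.uint8(116)), (128, np.float64(23.0), np.float64(174.0), np.float64(120.0), np.uint8(118)), (132, np.float64(23.0), np.float64(169.0), np.float64(120.0), np.uint8(107))]
[(115, np.float64(124.0), np.float64(180.0), np.float64(1.0), np.uint8(73)), (119, np.float64(94.0), np.float64(181.0), np.float64(82.0), np.uint8(71)), (122, np.float64(80.0), np.float64(181.0), np.float64(119.0), np.uint8(95)), (125, np.float64(80.0), np.float64(177.0), np.float64(120.0), np.uint8(100)), (128, np.float64(58.0), np.float64(180.0), np.float64(181.0), np.uint8(106)), (132, np.float64(58.0), np.float64(176.0), np.float64(181.0), np.uint8(135))]
```

>>> apply_moves([
  [-18,24,0,0,0,0,0],
  [-18,24,0,0,0,0,0],
  [0,0,39,0,0,0,0],
  [0,0,39,0,0,0,0],
  [0,0,16,0,0,0,0],
  [0,0,10,0,0,0,0],
  [0,-10,14,0,0,0,0],
  [0,-10,14,0,0,0,0],
  [0,0,0,0,0,0,0],
])

```text
time_s: 3.65
position: [0.5679, 0.0147, 0.2595]
tool_rot: [[0.236, 0.972, -0.0], [0.972, -0.236, 0.0], [0.0, -0.0, -1.0]]
ft_force: [1.0, 0.1, 0.5]
grip_width: 0.0
gripper_force: 0.0
```

>>> apply_moves([
  [0,-9,12,0,0,0,0],
  [0,-9,14,0,0,0,0],
  [0,-6.5,14,0,0,0,0],
  [0,-6.5,14,0,0,0,0],
  [0,-4.5,15,0,0,0,0],
  [0,-4.5,15,0,0,0,0],
])

```text
time_s: 4.4
position: [0.5304, 0.0235, 0.1761]
tool_rot: [[0.236, 0.972, 0.002], [0.972, -0.236, -0.0], [0.0, 0.002, -1.0]]
ft_force: [0.4, -0.0, 0.1]
grip_width: 0.0002
gripper_force: 0.3
```

>>> apply_moves([
  [0,-2,9,0,0,0,0],
  [0,-1,6,0,0,0,0],
  [0,0,4,0,0,0,0],
  [0,0,3,0,0,0,0],
  [0,0,2,0,0,0,0],
  [0,0,0,0,0,0,0],
])

```text
time_s: 5.15
position: [0.5268, 0.024, 0.1513]
tool_rot: [[0.237, 0.972, 0.0], [0.972, -0.237, -0.0], [-0.0, 0.0, -1.0]]
ft_force: [0.5, 0.3, 0.0]
grip_width: -0.0001
gripper_force: 0.0
```

>>> apply_moves([
  [0,0,2,0,0,0,0],
  [0,0,2,0,0,0,0],
  [0,0,2,0,0,0,0],
  [0,0,0,0,0,0,0],
])

```text
time_s: 5.65
position: [0.5267, 0.024, 0.1451]
tool_rot: [[0.237, 0.972, -0.0], [0.972, -0.237, 0.0], [-0.0, -0.0, -1.0]]
ft_force: [0.4, 0.1, 0.2]
grip_width: -0.0001
gripper_force: 0.0
```

```bash
python3 - <<'E'
from h import *
s=telemetry.observe(); print(inc(s["position"])*1000,s["ft_force"])
im=get_image("scene"); q=inc(cloud(im)); F=im["frame"]; x,y,z=np.moveaxis(q,-1,0)
h=(x>-.11)&(x<.08)&(y>.12)&(y<.175)&(z>.125)&(z<.25)
a=np.polyfit(x[h],z[h],1); print("theta",-np.arctan(a[0]),np.polyval(a,.105),h.sum())
m=(x>-.13)&(x<-.02)&(y>-.06)&(y<.06)&(z>.15)&(z<.3)&(F.max(-1)<75)
print("knob",m.sum(),np.median(q[m],0)*1000,np.ptp(q[m],0))
cv2.imwrite("pics/s1.png",cv2.resize(F[150:280,260:400],(646,600),interpolation=3)[:,:,::-1])
E
```

```text
[-93.89725674 107.57210811 145.12760927] [0.37021307 0.10649884 0.17270735]
theta 0.05633936850904789 0.1302544238231259 453
knob 22 [-1.03218685e+02 -7.10600266e-02  1.93377909e+02] [0.00856695 0.01157926 0.01852318]
```

View pics/s1.png

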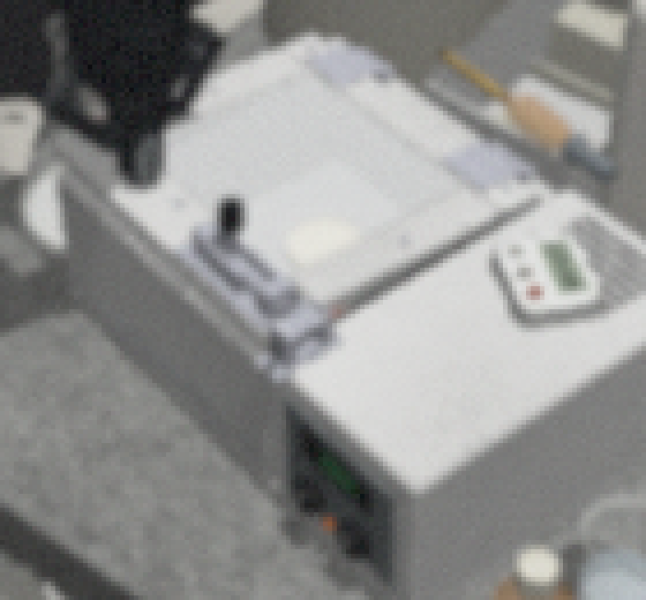

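The hatch is shut on its seal at about 0.06 rad, with the knob upright at (230,215), the bolt drawn back and the keeper at (300,335). Next I'll lift, open the gripper and hover over the knob.

>>> apply_moves([
  [0,0,-40,0,0,0,0.2],
  [0,0,-45,0,0,0,0.6],
  [-35,-2,0,0,0,0,0.6],
  [-35,-2,0,0,0,0,0.6],
  [-34.5,-1.5,0,0,0,0,0.6],
  [0,0,0,0,0,0,0.6],
])

```text
time_s: 6.45
position: [0.4963, -0.0778, 0.2304]
tool_rot: [[0.239, 0.971, 0.0], [0.971, -0.239, -0.0], [-0.0, 0.0, -1.0]]
ft_force: [-0.4, 0.5, -0.0]
grip_width: 0.0511
gripper_force: 0.0
```

```bash
python3 - <<'E'
from h import *
s=telemetry.observe(); print(inc(s["position"])*1000,s["ft_force"],s["grip_width"])
im=get_image("wrist"); T=np.array(im["mount"]); q=inc(cloud(im,T)@s["tool_rot"].T+s["position"]); F=im["frame"]; x,y,z=np.moveaxis(q,-1,0)
m=(abs(x+.1)<.025)&(abs(y)<.04)&(z>.172)&(z<.21)&(F.max(-1)<90)
print(m.sum(),np.percentile(q[m],[5,50,95],axis=0)*1000)
cv2.imwrite("pics/w1.png",F[:,:,::-1])
E
```

```text
[-99.30185335   1.4610265  230.37677294] [-0.39982679  0.46979272 -0.04711037] 0.05110192272114291
787 [[-103.8246337     0.94424149  185.02310485]
 [ -97.69251721    8.72931738  196.62417624]
 [ -91.2020356    13.79569151  197.86102779]]
```

View pics/w1.png

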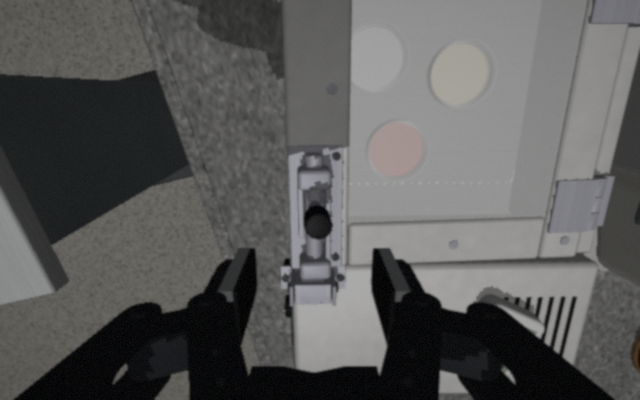

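The open fingers straddle the knob, which is at (317,222). Its centre measures about (-97.5, 6, 190) with its top at 197.5, as expected. The keeper is at (315,285).

>>> apply_moves([
  [4.5,1.5,0,0,0,0,0.6],
  [0,0,25,0,0,0,0.6],
  [0,0,25,0,0,0,0.6],
  [0,0,7,0,0,0,0.6],
  [0,0,0,0,0,0,0.15],
  [0,0,0,0,0,0,0],
  [0,0,0,0,0,0,0],
  [0,0,0,0,0,0,0],
], grip_force=50)

```text
time_s: 7.5
position: [0.4993, -0.072, 0.1738]
tool_rot: [[0.237, 0.972, 0.001], [0.972, -0.237, 0.0], [0.0, 0.001, -1.0]]
ft_force: [-2.0, 1.6, 2.5]
grip_width: 0.0144
gripper_force: 48.7
```

```bash
cat >o.py <<'E'
from h import *
s=telemetry.observe(); print(round(s["time_s"],2),inc(s["position"])*1000,"F inc",R.T@s["ft_force"],s["grip_width"],s["gripper_force"])
E
python3 o.py
```

```text
7.5 [-97.79967496   7.73129874 173.83489379] F inc [-2.35290336  1.08355474  2.46296451] 0.014392612624883928 48.676283955574036
```

>>> apply_moves([
  [0,0,1.5,0,0,0,0],
  [0,0,1.5,0,0,0,0],
  [-1.5,0,0,0,0,0,0],
  [-1.5,0,0,0,0,0,0],
  [0,0,0,0,0,0,0],
])

```text
time_s: 8.12
position: [0.4982, -0.0751, 0.1704]
tool_rot: [[0.237, 0.972, -0.001], [0.972, -0.237, 0.0], [-0.0, -0.001, -1.0]]
ft_force: [-4.8, 1.9, 4.7]
grip_width: 0.0143
gripper_force: 48.9
```

```bash
python3 o.py
```

```text
8.12 [-98.15990811   4.51271831 170.44134772] F inc [-5.13304083  0.69557515  4.70814036] 0.01425993952944456 48.9365029335022
```

>>> apply_moves([
  [-1,0,0,0,0,0,0],
  [-1,0,0,0,0,0,0],
  [0,0,0,0,0,0,0],
])

```text
time_s: 8.5
position: [0.4977, -0.077, 0.1704]
tool_rot: [[0.237, 0.972, -0.001], [0.972, -0.237, 0.0], [-0.0, -0.001, -1.0]]
ft_force: [-3.5, 1.8, 5.3]
grip_width: 0.014
gripper_force: 48.9
```

```bash
python3 o.py
```

```text
8.5 [-98.12442457   2.54309515 170.43587185] F inc [-3.81472322  0.90655051  5.27829603] 0.013968211563070524 48.92881393432617
```

>>> apply_moves([
  [-0.7,0,0,0,0,0,0],
  [-0.7,0,0,0,0,0,0],
  [0,0,0,0,0,0,0],
])

```text
time_s: 8.88
position: [0.4975, -0.0781, 0.1705]
tool_rot: [[0.237, 0.972, -0.0], [0.972, -0.237, 0.001], [0.0, -0.0, -1.0]]
ft_force: [-3.3, 2.9, 4.1]
grip_width: 0.0143
gripper_force: 48.9
```

```bash
python3 o.py
```

```text
8.88 [-98.12452809   1.38580044 170.46030716] F inc [-3.91566747  2.0307883   4.13667813] 0.014271585078582921 48.937559723854065
```

>>> apply_moves([
  [-0.7,0,0,0,0,0,0],
  [-0.7,-0.3,0,0,0,0,0],
  [0,0,0,0,0,0,0],
])

```text
time_s: 9.25
position: [0.4973, -0.0785, 0.1706]
tool_rot: [[0.236, 0.972, 0.001], [0.972, -0.236, 0.002], [0.003, 0.001, -1.0]]
ft_force: [0.2, 9.0, 5.9]
grip_width: 0.014
gripper_force: 48.9
```

```bash
python3 o.py
```

```text
9.25 [-98.18626102   1.00079244 170.57576744] F inc [-1.906723    8.76539518  5.89835783] 0.014015027304713979 48.93954634666443
```

>>> apply_moves([
  [0.4,0,0.4,0,0,0,0],
  [0,0,0.4,0,0,0,0],
  [0,0,0.4,0,0,0,0],
  [0,0,0,0,0,0,0],
])

```text
time_s: 9.75
position: [0.4974, -0.0783, 0.17]
tool_rot: [[0.236, 0.972, 0.001], [0.972, -0.236, 0.002], [0.002, 0.001, -1.0]]
ft_force: [-1.8, 7.0, 11.1]
grip_width: 0.014
gripper_force: 49.4
```

```bash
python3 o.py
```

```text
9.75 [-98.17354994   1.18321433 170.00434687] F inc [-3.39425301  6.37179238 11.07353449] 0.014020574129403064 49.41938102245331
```

>>> apply_moves([
  [0,0,0.4,0,0,0,0],
  [0,0,0.4,0,0,0,0],
  [0,0,0.4,0,0,0,0],
  [0,0,0,0,0,0,0],
])

```text
time_s: 10.25
position: [0.4972, -0.0783, 0.1689]
tool_rot: [[0.236, 0.972, 0.001], [0.972, -0.236, 0.001], [0.002, 0.001, -1.0]]
ft_force: [-4.3, 7.7, 12.9]
grip_width: 0.014
gripper_force: 49.6
```

```bash
python3 o.py
```

```text
10.25 [-98.33905658   1.12941606 168.91411266] F inc [-5.95683822  6.4283605  12.88597385] 0.014029352048685212 49.58329796791077
```

>>> apply_moves([
  [0.3,-0.2,0.4,0,0,0,0],
  [0,0,0.4,0,0,0,0],
  [0,0,0.4,0,0,0,0],
  [0,0,0,0,0,0,0],
])

```text
time_s: 10.75
position: [0.497, -0.0782, 0.1678]
tool_rot: [[0.236, 0.972, 0.001], [0.972, -0.236, 0.001], [0.001, 0.001, -1.0]]
ft_force: [-5.2, 7.0, 14.4]
grip_width: 0.0142
gripper_force: 49.6
```

```bash
python3 o.py
```

```text
10.75 [-98.51452852   1.17216675 167.82633425] F inc [-6.6919924   5.52709507 14.43042789] 0.014180025784016366 49.58447813987732
```

>>> apply_moves([
  [0,-0.2,0.4,0,0,0,0],
  [0,0,0.4,0,0,0,0],
  [0,0,0.4,0,0,0,0],
  [0,0,0,0,0,0,0],
])

```text
time_s: 11.25
position: [0.4968, -0.0783, 0.1667]
tool_rot: [[0.236, 0.972, 0.001], [0.972, -0.236, 0.001], [0.001, 0.001, -1.0]]
ft_force: [-6.0, 6.5, 15.2]
grip_width: 0.0139
gripper_force: 49.6
```

```bash
python3 o.py
```

```text
11.25 [-98.72134502   1.08883797 166.73569406] F inc [-7.33523534  4.89879453 15.16344153] 0.013919597009796192 49.585357904434204
```

>>> apply_moves([
  [0,-0.5,0.4,0,0,0,0],
  [0,-0.5,0.4,0,0,0,0],
  [0,0,0.4,0,0,0,0],
  [0,0,0,0,0,0,0],
])

```text
time_s: 11.75
position: [0.4963, -0.0788, 0.1657]
tool_rot: [[0.236, 0.972, 0.002], [0.972, -0.236, -0.001], [-0.0, 0.003, -1.0]]
ft_force: [-4.5, 2.9, 13.3]
grip_width: 0.0142
gripper_force: 49.4
```

```bash
python3 o.py
```

```text
11.75 [-99.04514232   0.43536146 165.70803847] F inc [-5.09832902  1.77588663 13.29284617] 0.01417887883819961 49.393442273139954
```

>>> apply_moves([
  [0,-0.2,0.4,0,0,0,0],
  [0,-0.2,0.4,0,0,0,0],
  [0,0,0,0,0,0,0],
])

```text
time_s: 12.12
position: [0.4962, -0.0789, 0.1651]
tool_rot: [[0.237, 0.972, 0.003], [0.972, -0.237, -0.001], [-0.001, 0.003, -1.0]]
ft_force: [-3.2, 2.7, 14.7]
grip_width: 0.0141
gripper_force: 49.4
```

```bash
python3 o.py
```

```text
12.12 [-99.21013519   0.36074722 165.05424524] F inc [-3.79485754  1.87993206 14.74066958] 0.014056672141874145 49.40885603427887
```

The bolt slipped in: y moved on and the side force fell to 1.8 N. I'll ease up slightly and slide with care.

>>> apply_moves([
  [-1,0,-0.3,0,0,0,0],
  [-1,0,0,0,0,0,0],
  [0,0,0,0,0,0,0],
])

```text
time_s: 12.5
position: [0.4957, -0.0809, 0.1652]
tool_rot: [[0.237, 0.972, 0.003], [0.972, -0.237, -0.001], [-0.001, 0.003, -1.0]]
ft_force: [-2.7, 1.5, 12.8]
grip_width: 0.0144
gripper_force: 49.2
```

```bash
python3 o.py
```

```text
12.5 [-99.17908743  -1.71572421 165.21829628] F inc [-2.95923285  0.81460831 12.84393366] 0.01440974533387809 49.23830509185791
```

>>> apply_moves([
  [-1.5,0,0,0,0,0,0],
  [-1.5,0,0,0,0,0,0],
  [-1.5,0,0,0,0,0,0],
  [-1.5,0,0,0,0,0,0],
  [0,0,0,0,0,0,0],
])

```text
time_s: 13.12
position: [0.4943, -0.0868, 0.1652]
tool_rot: [[0.237, 0.972, 0.003], [0.972, -0.237, -0.001], [-0.001, 0.003, -1.0]]
ft_force: [-2.9, 2.1, 12.3]
grip_width: 0.0142
gripper_force: 49.2
```

```bash
python3 o.py
```

```text
13.12 [-99.13024985  -7.79017239 165.2141786 ] F inc [-3.35232438  1.31503089 12.34654981] 0.01420513418199434 49.22815382480621
```

>>> apply_moves([
  [-1.5,0,0,0,0,0,0],
  [-1.5,0,0,0,0,0,0],
  [-1.5,0,0,0,0,0,0],
  [-1.5,0,0,0,0,0,0],
  [-1.5,0,0,0,0,0,0],
  [-1.5,0,0,0,0,0,0],
  [0,0,0,0,0,0,0],
])

```text
time_s: 14.0
position: [0.4922, -0.0956, 0.1652]
tool_rot: [[0.237, 0.972, 0.003], [0.972, -0.237, -0.002], [-0.001, 0.004, -1.0]]
ft_force: [-3.0, 2.0, 13.0]
grip_width: 0.0139
gripper_force: 49.2
```

```bash
python3 o.py
```

```text
14.0 [-99.0730704  -16.82701463 165.23350767] F inc [-3.3904281   1.24249457 12.99164615] 0.013868392243505872 49.21518802642822
```

>>> apply_moves([
  [-1,0,0,0,0,0,0],
  [-1,0,0,0,0,0,0],
  [-1,0,0,0,0,0,0],
  [-1,0,0,0,0,0,0],
  [0,0,0,0,0,0,0],
])

```text
time_s: 14.62
position: [0.4913, -0.0995, 0.1652]
tool_rot: [[0.237, 0.972, 0.003], [0.972, -0.237, -0.002], [-0.001, 0.004, -1.0]]
ft_force: [-2.6, 1.6, 12.7]
grip_width: 0.0143
gripper_force: 49.2
```

```bash
python3 o.py
```

```text
14.62 [-99.0340611  -20.80621681 165.21646369] F inc [-2.90744153  0.94632969 12.67913639] 0.014273614201171845 49.212875962257385
```

>>> apply_moves([
  [-0.7,0,0,0,0,0,0],
  [-0.7,0,0,0,0,0,0],
  [0,0,0,0,0,0,0],
])

```text
time_s: 15.0
position: [0.4911, -0.1004, 0.1652]
tool_rot: [[0.237, 0.972, 0.004], [0.972, -0.237, -0.001], [0.0, 0.004, -1.0]]
ft_force: [-1.2, 4.4, 13.2]
grip_width: 0.014
gripper_force: 49.2
```

```bash
python3 o.py
```

```text
15.0 [-99.05944674 -21.74464564 165.21862825] F inc [-2.25836576  4.00483222 13.20521885] 0.014038072362230546 49.24223005771637
```

>>> apply_moves([
  [-0.4,0,0,0,0,0,0],
  [0,0,-0.5,0,0,0,0],
  [0.4,0,-0.5,0,0,0,0],
  [0,0,0,0,0,0,0],
])

```text
time_s: 15.5
position: [0.4911, -0.1004, 0.1659]
tool_rot: [[0.237, 0.972, 0.003], [0.972, -0.237, -0.001], [0.0, 0.003, -1.0]]
ft_force: [-0.5, 3.6, 9.1]
grip_width: 0.0142
gripper_force: 48.9
```

```bash
python3 o.py
```

```text
15.5 [-99.01475114 -21.75563633 165.92931444] F inc [-1.34459288  3.33078761  9.11540805] 0.014162787515758057 48.949604630470276
```

>>> apply_moves([
  [0,0,0,0,0,0,0.3],
  [0,0,0,0,0,0,0.5],
  [0,0,0,0,0,0,0.5],
  [0,0,-20,0,0,0,0.5],
  [0,0,-35,0,0,0,0.5],
  [0,0,0,0,0,0,0.5],
])

```text
time_s: 16.25
position: [0.4911, -0.1008, 0.2218]
tool_rot: [[0.237, 0.972, 0.004], [0.972, -0.237, -0.002], [-0.001, 0.005, -1.0]]
ft_force: [0.0, 0.3, 0.2]
grip_width: 0.0424
gripper_force: 0.0
```

```bash
python3 o.py; python3 - <<'E'
from h import *
s=telemetry.observe()
im=get_image("wrist"); T=np.array(im["mount"]); q=inc(cloud(im,T)@s["tool_rot"].T+s["position"]); F=im["frame"]; x,y,z=np.moveaxis(q,-1,0)
m=(abs(x+.1)<.025)&(abs(y+.02)<.04)&(z>.17)&(z<.21)&(F.max(-1)<90)
print(m.sum(),np.percentile(q[m],[5,50,95],axis=0)*1000)
cv2.imwrite("pics/w2.png",F[:,:,::-1])
E
```

```text
16.25 [-98.94514415 -22.1255513  221.84130166] F inc [-0.04347617  0.26852278  0.15414788] 0.04238107311928269 0.0
795 [[-105.94556338  -28.25073718  176.71595233]
 [ -99.3708649   -20.32531845  188.57097217]
 [ -93.31512707  -15.47119515  189.71495119]]
```

View pics/w2.png

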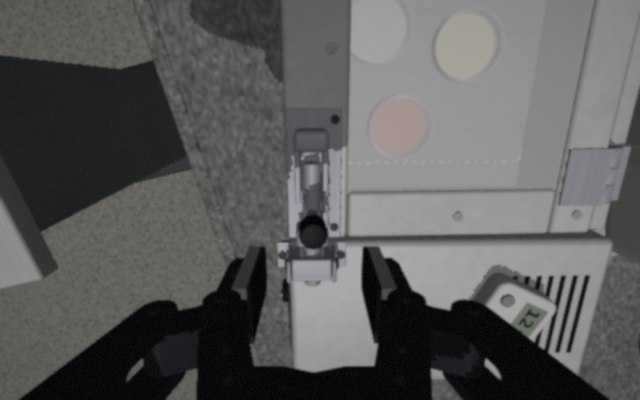

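The bolt is fully home: its tip shows beyond the keeper at (312,283), the knob at (313,230) is now at y = -22, and the hatch is held down. Next I'll close the fingers behind the knob and fold the handle.

>>> apply_moves([
  [0,16,0,0,0,0,0],
  [0,18,0,0,0,0,0],
  [0,0,0,0,0,0,0],
  [0,0,0,0,0,0,0],
  [0,0,24,0,0,0,0],
  [0,0,22,0,0,0,0],
  [0,-5,0,0,0,0,0],
  [0,0,0,0,0,0,0],
])

```text
time_s: 17.3
position: [0.5181, -0.1071, 0.1747]
tool_rot: [[0.237, 0.972, 0.001], [0.972, -0.237, -0.0], [-0.0, 0.001, -1.0]]
ft_force: [0.1, -0.1, 0.4]
grip_width: 0.0001
gripper_force: 0.0
```

```bash
python3 o.py
```

```text
17.3 [-71.20902581 -21.9207408  174.74707672] F inc [ 0.13904732 -0.06012895  0.39353715] 9.943859438685226e-05 0.0
```

>>> apply_moves([
  [0,-3,0,0,0,0,0],
  [0,-3,0,0,0,0,0],
  [0,-3,0,0,0,0,0],
  [0,-3,0,0,0,0,0],
  [0,0,0,0,0,0,0],
])

```text
time_s: 17.92
position: [0.5065, -0.1043, 0.1739]
tool_rot: [[0.237, 0.972, -0.0], [0.972, -0.237, 0.0], [0.0, -0.0, -1.0]]
ft_force: [-0.3, 0.5, 0.2]
grip_width: -0.0
gripper_force: 0.0
```

```bash
python3 o.py
```

```text
17.93 [-83.14652821 -21.90418488 173.91105509] F inc [-0.45972391  0.43247209  0.22818457] -2.4409421871291552e-05 0.0005708772368961945
```

>>> apply_moves([
  [0,-3,0,0,0,0,0],
  [0,-3,0,0,0,0,0],
  [0,-3,0,0,0,0,0],
  [0,-3,0,0,0,0,0],
  [0,-3,0,0,0,0,0],
  [0,-3,0,0,0,0,0],
  [0,0,0,0,0,0,0],
])

```text
time_s: 18.8
position: [0.489, -0.1, 0.1738]
tool_rot: [[0.237, 0.972, -0.0], [0.972, -0.237, 0.0], [0.0, -0.0, -1.0]]
ft_force: [0.7, 0.2, 0.1]
grip_width: -0.0001
gripper_force: 0.0
```

```bash
python3 o.py; cat > k.py <<'E'
from h import *
im=get_image("scene"); q=inc(cloud(im)); F=im["frame"]; x,y,z=np.moveaxis(q,-1,0)
m=(x>-.16)&(x<-.08)&(abs(y+.022)<.02)&(z>.125)&(z<.2)&(F.max(-1)<75)
print("dark",m.sum(),np.percentile(q[m],[5,50,95],axis=0)*1000)
E
python3 k.py
```

```text
18.8 [-101.18969686  -21.90504621  173.84075304] F inc [0.62618475 0.30752988 0.12574029] -9.110723740138267e-05 0.0
dark 63 [[-127.93435583  -33.21972028  174.16357035]
 [-116.43357884  -28.551163    182.79342767]
 [-110.49515959  -19.3853958   197.18239486]]
```

>>> apply_moves([
  [0,-3,0,0,0,0,0],
  [0,-3,0,0,0,0,0],
  [0,-3,0,0,0,0,0],
  [0,-3,0,0,0,0,0],
  [0,-3,1,0,0,0,0],
  [0,-2,2,0,0,0,0],
  [0,0,0,0,0,0,0],
])

```text
time_s: 19.73
position: [0.4724, -0.096, 0.1707]
tool_rot: [[0.237, 0.972, -0.001], [0.972, -0.237, 0.0], [0.0, -0.001, -1.0]]
ft_force: [-0.3, 0.7, 0.4]
grip_width: 0.0001
gripper_force: 0.0
```

```bash
python3 o.py;python3 k.py
```

```text
19.73 [-118.23009227  -21.89037295  170.65941792] F inc [-0.41719099  0.62187616  0.39067843] 5.2601673866415725e-05 0.009684362739790231
dark 61 [[-138.64990974  -33.55199818  164.32791431]
 [-132.62430576  -28.91454033  173.17831369]
 [-126.10190459  -18.95966689  197.59342745]]
```

>>> apply_moves([
  [0,0,-5,0,0,0,0],
  [0,-9,0,0,0,0,0],
  [0,-9,0,0,0,0,0],
  [0,0,5,0,0,0,0],
  [0,0,5,0,0,0,0],
  [0,0,4,0,0,0,0],
  [0,0,3,0,0,0,0],
  [0,0,0,0,0,0,0],
])

```text
time_s: 20.78
position: [0.4553, -0.0918, 0.1586]
tool_rot: [[0.237, 0.972, -0.0], [0.972, -0.237, 0.0], [0.0, -0.0, -1.0]]
ft_force: [-0.4, 1.2, -0.0]
grip_width: 0.0002
gripper_force: 0.0
```

```bash
python3 o.py;python3 k.py
```

```text
20.77 [-135.85912094  -21.93757313  158.61519687] F inc [-0.62347286  1.07688772 -0.03277377] 0.00017982658210613617 0.006669606082141399
dark 64 [[-151.43431474  -34.61299619  149.3064542 ]
 [-146.44572571  -29.7790123   172.64458599]
 [-133.29968565  -20.24368507  196.53999995]]
```

Now I'll press down slowly until the handle bottoms in its notch.

>>> apply_moves([
  [0,0,1.5,0,0,0,0],
  [0,0,1.5,0,0,0,0],
  [0,0,0,0,0,0,0],
])

```text
time_s: 21.2
position: [0.4553, -0.0918, 0.1566]
tool_rot: [[0.236, 0.972, 0.001], [0.972, -0.236, -0.001], [-0.0, 0.001, -1.0]]
ft_force: [-3.6, 0.9, 9.8]
grip_width: 0.0001
gripper_force: 4.6
```

>>> apply_moves([
  [0,0,1,0,0,0,0],
  [0,0,0,0,0,0,0],
])

```text
time_s: 21.45
position: [0.4552, -0.0918, 0.1558]
tool_rot: [[0.236, 0.972, 0.001], [0.972, -0.236, -0.001], [-0.0, 0.001, -1.0]]
ft_force: [-4.8, 1.7, 10.0]
grip_width: -0.0004
gripper_force: 5.3
```

>>> apply_moves([
  [0,0,1,0,0,0,0],
  [0,0,0,0,0,0,0],
])

```text
time_s: 21.7
position: [0.4551, -0.0918, 0.1548]
tool_rot: [[0.236, 0.972, 0.001], [0.972, -0.236, -0.001], [-0.0, 0.001, -1.0]]
ft_force: [-3.8, 2.4, 11.8]
grip_width: 0.0001
gripper_force: 6.0
```

>>> apply_moves([
  [0,0,-5,0,0,0,0],
  [0,-10,-25,0,0,0,0],
  [0,-10,-50,0,0,0,0],
  [50,-20,-30,0,0,0,0],
  [60,0,0,0,0,0,0],
  [60,0,0,0,0,0,0],
  [0,0,0,0,0,0,0],
])

```text
time_s: 22.58
position: [0.4565, 0.0861, 0.2637]
tool_rot: [[0.231, 0.973, 0.0], [0.973, -0.231, 0.001], [0.001, -0.0, -1.0]]
ft_force: [0.4, -0.8, -0.5]
grip_width: 0.0002
gripper_force: 0.0
```

```bash
python3 o.py;python3 k.py; python3 - <<'E'
from h import *
F=get_image("scene")["frame"]
cv2.imwrite("pics/s2.png",cv2.resize(F[150:310,250:430],(675,600),interpolation=3)[:,:,::-1])
E
```

```text
22.57 [-176.77476875  151.22788662  263.65629095] F inc [ 0.56433258 -0.70408373 -0.50338506] 0.00024279976401017677 0.0
dark 31 [[-144.13921442  -33.09172488  147.54466195]
 [-140.20587366  -28.9730889   154.15018783]
 [-132.51529739  -21.72730503  157.18602039]]
```

View pics/s2.png

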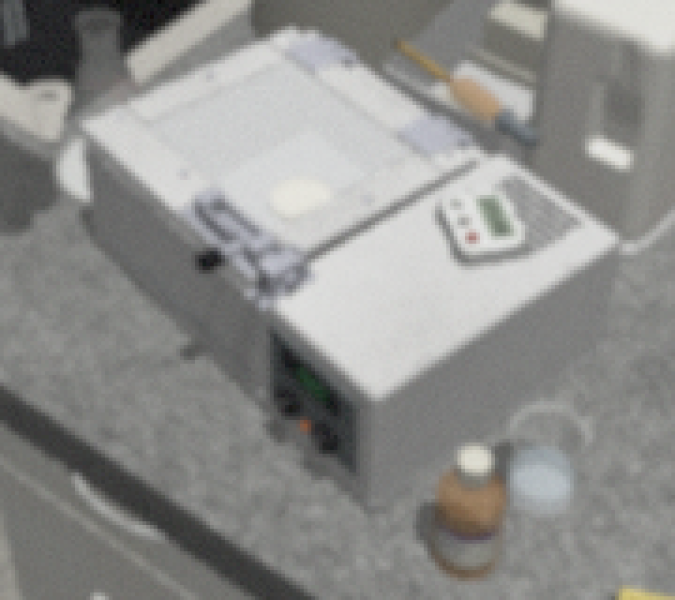

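The hatch is shut and the bolt is through the keeper at (280,275). The knob is folded in front at (208,260), with its top at 157 mm, so the handle is fully down. The timer, bottle, beaker and flask look undisturbed, and the robot is clear.

```bash
python3 -c "
from rig import env
print(env.close_job())"
```

```text
the job is handed in; nothing more can be done
None
```

The job is handed in at about 23 s: the hatch is shut, the bolt was felt into its keeper and slid fully home, the handle is folded into its notch, and the glassware and timer look undisturbed.

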